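Dry-fit the lid knobs on two domed jars

TASK

The wide jar's lid is wearing the wrong knob: take the tall knob off it and stand it upright in the empty, cork-lined pocket of the tray. Pluck the two mushroom knobs from the tray and balance each upright on the very top of a domed lid: the large one on the wide jar, the small one on the narrow jar. Leave the other parts in their pockets, and do not shift the jars or knock anything else on the table.

Things in the scene. Friction and masses are not known exactly. Their poses are not given: they have to be found in the camera images.
- tray: dark wooden pocket tray, fixed, 126 (x) by 190 (y) by 14 mm high, with six square pockets 40 mm wide and 6 mm deep (pocket floor 8 mm above the table): two rows at x = -29 and +29 mm, each with pockets at y = -58, 0 and +58 mm in its frame. Origin: centre of its underside. Which part stands in which pocket varies
- cork_pad: square cork pad 36 by 36 by 2 mm fixed on the floor of the one empty pocket: the tall knob's place. Origin: centre of its underside (within 3 mm of the pocket's middle); its top is 2 mm higher and 4 mm below the tray's top
- wide_jar: wide lidded jar of bare off-white bisque clay, 114 mm across its lid's flange (at heights of 78 to 86 mm) and 120 mm high, loose, about 0.9 kg; jar and lid are one piece. The lid above the flange is a smooth dome, part of a ball of 52 mm radius. Origin: centre of its underside
- wide_crown (a point): crown (highest point, on the axis) of the wide jar's dome, 120 mm above the table; z is up
- narrow_jar: narrow, taller lidded jar of bare off-white bisque clay, 86 mm across its lid's flange (at heights of 122 to 130 mm) and 150 mm high, loose, about 0.9 kg; jar and lid are one piece. The lid above the flange is a smooth dome, part of a ball of 38 mm radius. Origin: centre of its underside
- narrow_crown (a point): crown (highest point, on the axis) of the narrow jar's dome, 150 mm above the table; z is up
- tall_knob: tall spindle-shaped lid knob, 44 mm high: foot 21 mm across, waist 13 mm at 12 to 19 mm up, straight head 20 mm across from 26 to 40 mm up, about 30 g. At the start it balances on the wide jar's crown. Underside hollow: it stands level on the rim of its foot, on the flat or on a dome. Origin: centre of its underside; z is up its axis. Bare off-white bisque clay.
- large_knob: large mushroom-shaped lid knob, 30 mm high: foot 20 mm across, waist 15 mm at 8 to 11 mm up, straight-sided head 30 mm across from 17 to 26 mm up, about 35 g. It starts in a tray pocket. Underside hollow: it stands level on the rim of its foot, on the flat or on a dome. Origin: centre of its underside; z is up its axis. Bare off-white bisque clay.
- small_knob: small mushroom-shaped lid knob, 24 mm high: foot 15 mm across, waist 10 mm at 6 to 9 mm up, straight-sided head 18 mm across from 13 to 21 mm up, about 14 g. It starts in a tray pocket. Underside hollow: it stands level on the rim of its foot, on the flat or on a dome. Origin: centre of its underside; z is up its axis. Bare off-white bisque clay.
- barrel_bead: barrel-shaped off-white bisque bead standing in a tray pocket, 20 mm across and 20 mm high; stays there. Origin: centre of its underside
- square_foot: square off-white bisque foot lying in a tray pocket, 22 by 22 by 16 mm high; stays there. Origin: centre of its underside
- cone_finial: pointed off-white bisque cone standing in a tray pocket, 24 mm across and 34 mm high; stays there. Origin: centre of its underside
- glaze_bottle: white plastic bottle with black cap, 54 mm across, 165 mm high, standing close behind (+x) the wide jar; bystander. Origin: centre of its underside
- tool_crock: terracotta crock 72 mm across and 100 mm high with wooden tools standing in it up to 195 mm above the table (all within 32 mm of its axis), close in front (-x) of the narrow jar; bystander. Origin: centre of its underside
- glaze_cup: blue cup 60 mm across and 60 mm high, close behind the tray; bystander. Origin: centre of its underside
- modelling_tool: wooden modelling tool lying along its x axis in front of the tray, 140 mm long, 14 mm wide, 10 mm high; bystander. Origin: middle of its underside
- test_tile: L-shaped off-white bisque glaze test tile, 45 by 50 mm with an upright 86 mm high, farther back on the table; bystander. Origin: centre of its underside

How it is judged:
By the outcome, as a careful person would: the job done as asked, in the order asked, and still so for the second after the job is handed in, with the robot touching nothing.
It also fails if it takes over 69 s, if anything falls off the work surface, if the arm or the gripper's body presses on something with over 40 N, if the wrist force passes 120 N, or if a joint passes its speed limit or range.

ROBOT

A 6-joint arm with a two-finger parallel gripper is mounted at the origin on the work surface. World frame = base frame: x ahead of the robot, y to its left, z up, the work surface at z = 0. Lengths are in m, angles in rad, forces in N, time in s.
With the tool pointing down it reaches from about 0.25 to 0.775 m from the base axis. Payload 4 kg.
Tool frame: the origin (TCP) lies midway between the tips of the shut fingers; the grasp point (between the pads) lies 19 mm behind it; z points along the fingers, y is the line along which they close (so a half turn about z gives the same grasp; the last joint's range is limited). The gripper opens to 94 mm and grips with 3 to 60 N. Pads are 16 mm wide; open, the fingers measure 119 mm over their backs; the gripper's body (75 mm by 177 mm) begins 78 mm behind the grasp point.
Start: joints at [1.215, 0.087, 1.371, -0, 1.684, -0.103], TCP at [0.138, 0.533, 0.206] pointing down, gripper open.
Joint ranges: [-3.1, 3.1], [-0.76, 2.03], [0.27, 2.55], [-1.08, 4.22], [0.17, 2.65], [-2.57, 2.57]. Speed limits (rad/s): [2.79, 2.79, 3.14, 3.14, 3.14, 3.14].

INTERFACE

Orientations are given as [roll, pitch, yaw] about the fixed x, y, z axes, in that order (R = Rz(yaw) Ry(pitch) Rx(roll)).
In Python, from bench import robot gives the robot as it stands. The module is installed in compiled form; this text tells all that it offers.
- The arm moves only by the tool arm_command, never from a script. Its argument "targets" is a list of rows, each a list of 4 numbers: the shift along the world's x, y, z as a fraction of full scale, then the turn about the world's z as a fraction of full scale. A call has 1 to 8 rows; each row is the pose to reach, as a shift and turn from the pose commanded when the call began; what a row does not reach only later rows make up. Full scale, the value 1, is 0.5 m for a shift and 120 degrees for a turn. A row lasts 1/12 s, in which the tool goes at most 41.7 mm and 7.16 degrees, less where a joint would pass 70% of its speed; a pose out of reach is approached as far as the arm can. A call with a number of a shift or a turn outside -1 to 1 is refused whole. A call with a gripper value outside its range is refused whole. "claw" is the closure, from 0 (fully open) to 1 (shut), set as the call begins (left out, the last holds). The fingers move at their own pace and stop on an object; the grip force is fixed at half the most. Time passes only in rows, so rows that repeat a pose let the fingers close. It gives the time, the measured TCP pose, the force, the opening and the grip force at its end, in the units of the state.
- robot.get_obs(): the state, without advancing time (a new reading comes with each control period).
- robot.snapshot(name): name is "scene" or "side" or "wrist"; returns the picture (400x640x3 uint8, red, green, blue); there is no depth.
- robot.camera_info(name): a dict with "vfov" (degrees; the focal length in pixels is half the picture's height over the tangent of half this angle, whatever the lens; pixels are square), "cx", "cy" (the principal point, pixels), "k1" (the pictures are not rectified: a ray, as slopes to the right and down, at radius r is drawn at 1 + k1 r^2 times it, then the intrinsics apply), "extrinsics" (4x4, takes a point from camera to world coordinates); the wrist camera has in their place "T_tool_cam" (4x4, takes a point from camera to tool coordinates, whose origin is the TCP and whose axes are the flange's). Camera axes: x right, y up, looking along -z (the intrinsics and any distortion apply to the point x, -y, -z); pixel columns grow to the right and rows downward; lengths in m; the calibration is good to about 2 mm. A picture is of the moment at which its call begins: read the wrist's pose just before it. camera_info takes no time and is no camera call.
- robot.close_job(): hands the job in; it is judged then, once.
The state is a dict: "time": time; "joint_positions": joint angles; "qvel": joint speeds; "joint_torque": joint torques, N m; "tool_pos": TCP position; "ee_rot": TCP orientation; "wrist_force": force on the tool from outside, world axes, zero at the start; "wrist_torque": the same for the moment, N m; "width": finger opening in m; "finger_force": force on a finger pad.
Only numpy, scipy, OpenCV 4.12 (cv2) and the standard library are available. Lean on these libraries where they do the work, as an engineer would, in place of code of your own. Each camera call takes 0.05 s, during which the arm holds its last target. There are 200 camera calls.

## Working session

There is one attempt and no reset: what is moved stays moved. The work goes in short steps, Python scripts to look and compute and a tool call to move; the robot and the scene stay as the last step left them, time stands still between calls to the robot, and variables do not carry over. Pictures are saved under pics/ and viewed, at most 10 in all, crops included, and the job is handed in when it is done.

Besides the shell and the picture viewer there is one more tool, called after ">>>" in YAML: its name, and indented under it one key for each argument. arm_command: Moves the arm, as the interface text tells. Shift numbers are shares of 0.5 m and turn numbers shares of 120 degrees, none past 1 either way. Its arguments: {"type":"object","properties":{"targets":{"type":"array"},"claw":{"type":"number"}},"required":["targets"]}

```bash
mkdir -p pics
cat > h.py <<'E'
import numpy as np, cv2
from bench import robot
from scipy.spatial.transform import Rotation as R
def cam(n,obs=None):
    i=robot.camera_info(n)
    if n=='wrist':
        o=obs or robot.get_obs(); T=np.eye(4); T[:3,:3]=R.from_euler('xyz',o['ee_rot']).as_matrix(); T[:3,3]=o['tool_pos']; E=T@np.array(i['T_tool_cam'])
    else: E=np.array(i['extrinsics'])
    f=200/np.tan(np.radians(i['vfov'])/2)
    return dict(f=f,cx=i['cx'],cy=i['cy'],k=i['k1'],E=E)
def snap(n,name=None):
    o=robot.get_obs(); c=cam(n,o); im=np.array(robot.snapshot(n))
    if name: cv2.imwrite('pics/'+name+'.png',im[:,:,::-1])
    return im,c
def ray(c,u,v):
    K=np.array([[c['f'],0,c['cx']],[0,c['f'],c['cy']],[0,0,1]])
    d=cv2.undistortPoints(np.array([[[u,v]]],float),K,np.array([c['k'],0,0,0,0]),None,None,None) if 0 else None
    a=np.array([(u-c['cx'])/c['f'],(v-c['cy'])/c['f']]); s=a.copy()
    for _ in range(30): s=a/(1+c['k']*(s@s))
    d=c['E'][:3,:3]@np.array([s[0],-s[1],-1.]); return c['E'][:3,3],d/np.linalg.norm(d)
def plane(c,u,v,z):
    o,d=ray(c,u,v); return o+d*(z-o[2])/d[2]
def tri(*cuv):
    A=np.zeros((3,3));b=np.zeros(3);L=[ray(*x) for x in cuv]
    for o,d in L:
        P=np.eye(3)-np.outer(d,d);A+=P;b+=P@o
    p=np.linalg.solve(A,b); return p,[np.linalg.norm((np.eye(3)-np.outer(d,d))@(p-o)) for o,d in L]
def proj(c,p):
    q=np.linalg.inv(c['E'])@np.append(p,1); s=np.array([q[0],-q[1]])/-q[2]; s=s*(1+c['k']*(s@s)); return s*c['f']+[c['cx'],c['cy']]
E
python3 - <<'E'
from h import *
ims=[]
for n in('scene','side','wrist'):
    im,c=snap(n,n+'0'); print(n,c['f'],c['k'],c['E'].round(3).tolist())
print(robot.get_obs())
E
```

```text
scene 466.9570546572319 -0.12595984279053152 [[-0.503, -0.618, 0.604, 1.253], [0.864, -0.344, 0.368, 0.428], [-0.02, 0.707, 0.707, 0.925], [0.0, 0.0, 0.0, 1.0]]
side 403.65362501725843 -0.06910773798228556 [[0.979, 0.118, -0.165, 0.408], [-0.202, 0.526, -0.826, -0.804], [-0.011, 0.842, 0.539, 0.646], [0.0, 0.0, 0.0, 1.0]]
wrist 289.29377349318065 -0.020369042556270305 [[0.25, -0.94, -0.231, 0.07], [0.968, 0.243, 0.061, 0.55], [-0.001, -0.239, 0.971, 0.384], [0.0, 0.0, 0.0, 1.0]]
{'time': 0.15, 'joint_positions': array([ 1.21485958e+00,  8.77942854e-02,  1.37187593e+00, -9.99014045e-06,
        1.68363688e+00, -1.03094184e-01]), 'qvel': array([ 4.44949483e-04, -1.38558646e-03, -5.68218978e-03,  1.52276901e-05,
        9.40152075e-04,  4.44111818e-04]), 'joint_torque': array([ 1.10643490e-03, -3.40640759e+01, -3.02794325e+01,  7.17796921e-02,
        3.04489012e-02, -1.20673881e-04]), 'tool_pos': array([0.13744209, 0.5321106 , 0.20458394]), 'ee_rot': array([-3.13988629e+00, -1.66560645e-04,  2.88874883e+00]), 'wrist_force': array([ 0.03274169, -1.00402021,  0.02027133]), 'wrist_torque': array([ 0.02659299,  0.05188783, -0.01315177]), 'finger_force': 0.0, 'width': 0.09392331176671842}
```

View pics/scene0.png

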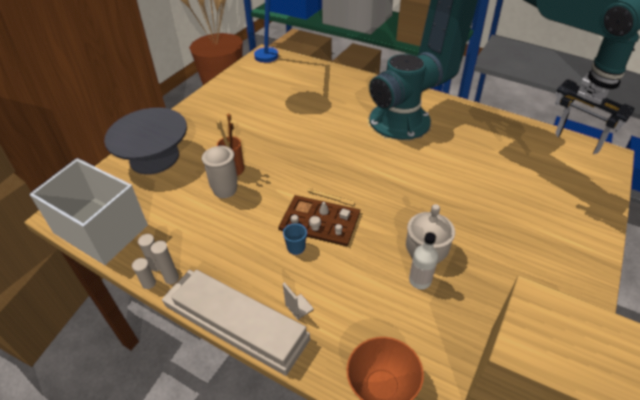

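View pics/side0.png

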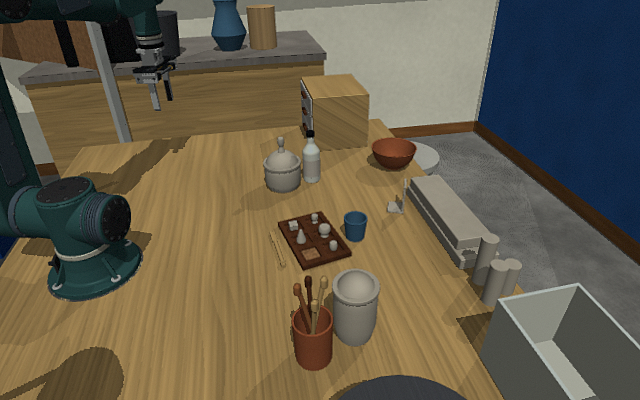

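Scene: tall knob at about (435,212) on the wide jar (430,238), tray round (320,220) with the cork pocket at (304,207), narrow jar at (220,172). Side: knob at (281,143), tray (313,240), cork pocket (312,254), narrow jar (356,300).

Run:
```python
from h import *
s=cam('scene');d=cam('side')
print('talltop',tri((s,436,208),(d,281,138)))
print('cork',tri((s,304,207),(d,312,254)), plane(s,304,207,.01),plane(d,312,254,.01))
for n,c,u,v,z in [('ncrown',d,356,280,.15),('ncrown',s,219,156,.15),('tray',s,320,220,.014),('tray',d,313,240,.014),('crock',d,312,340,.05),('bottlecap',d,311,135,.165),('bottlecap',s,430,238,.165)]: print(n,plane(c,u,v,z).round(3))
for p in [(360,208),(300,197),(280,228),(350,243)]: print('traycorner s',plane(s,*p,.014).round(3))
for p in [(278,222),(309,211),(351,254),(306,268)]: print('traycorner d',plane(d,*p,.014).round(3))
w=cam('wrist');print(proj(w,[0.12,.53,0.2]),robot.camera_info('wrist')['T_tool_cam'])
```

```text
talltop (array([0.48911396, 0.27886258, 0.15941707]), [np.float64(0.0005645586538188377), np.float64(0.0005645586538188468)])
cork (array([ 0.51321152, -0.06874208,  0.00871544]), [np.float64(0.0028964218016543186), np.float64(0.0028964218016542254)]) [ 0.51102159 -0.0673346   0.01      ] [ 0.51510669 -0.07286824  0.01      ]
ncrown [ 0.554 -0.317  0.15 ]
ncrown [ 0.574 -0.285  0.15 ]
tray [ 0.535 -0.003  0.014]
tray [ 0.526 -0.026  0.014]
crock [ 0.468 -0.348  0.05 ]
bottlecap [0.576 0.266 0.165]
bottlecap [0.585 0.3   0.165]
traycorner s [0.444 0.07  0.014]
traycorner s [ 0.487 -0.095  0.014]
traycorner s [ 0.61  -0.08   0.014]
traycorner s [0.566 0.103 0.014]
traycorner d [0.448 0.069 0.014]
traycorner d [0.537 0.101 0.014]
traycorner d [ 0.605 -0.097  0.014]
traycorner d [ 0.493 -0.122  0.014]
[308.29459728 214.4095064 ] [[-2.15971752e-04  9.70872131e-01  2.39598121e-01  6.94200164e-02]
 [ 9.99999868e-01  3.21343029e-04 -4.00717950e-04  5.91445419e-04]
 [-4.66039076e-04  2.39598003e-01 -9.70872072e-01 -1.79823685e-01]
 [ 0.00000000e+00  0.00000000e+00  0.00000000e+00  1.00000000e+00]]
```

>>> arm_command:
  targets:
    - [0,0,0.08,0]
    - [0.7,-0.5,0.13,0]
    - [0.7,-0.5,0.13,0]
    - [0.7,-0.5,0.13,0]
    - [0.7,-0.5,0.13,0]
    - [0.7,-0.5,0.13,0]
    - [0.7,-0.5,0.13,0]
    - [0.7,-0.5,0.13,0]

```text
time: 0.82
tool_pos: [0.3757, 0.3617, 0.2623]
ee_rot: [-3.142, -0.0, 2.889]
wrist_force: [0.7, 0.9, -0.4]
width: 0.0941
finger_force: 0.0
```

```bash
python3 -c "from bench import robot;o=robot.get_obs();print(o['tool_pos'],o['ee_rot'],o['time'])"
```

```text
[0.37568165 0.36174196 0.26231669] [-3.14151174e+00 -1.89018491e-04  2.88894493e+00] 0.8167
```

>>> arm_command:
  targets:
    - [0.2,-0.15,0,0]
    - [0.2,-0.15,0,0]
    - [0.2,-0.15,0,0]
    - [0.2,-0.15,0,0]
    - [0.2,-0.15,0,0]
    - [0.2,-0.15,0,0]

```text
time: 1.32
tool_pos: [0.4742, 0.2883, 0.2619]
ee_rot: [-3.141, -0.001, 2.888]
wrist_force: [-0.5, -0.8, 0.4]
width: 0.0937
finger_force: 0.0
```

Run:
```python
from h import *
im,c=snap('wrist','w1'); o=robot.get_obs(); print(o['tool_pos'],np.abs(o['qvel']).max()); np.savez('w1',**c)
print(proj(c,[.489,.279,.163]))
```

```text
[0.47373337 0.28891074 0.26226768] 0.020745965396984735
[312.97765591 220.19214588]
```

View pics/w1.png

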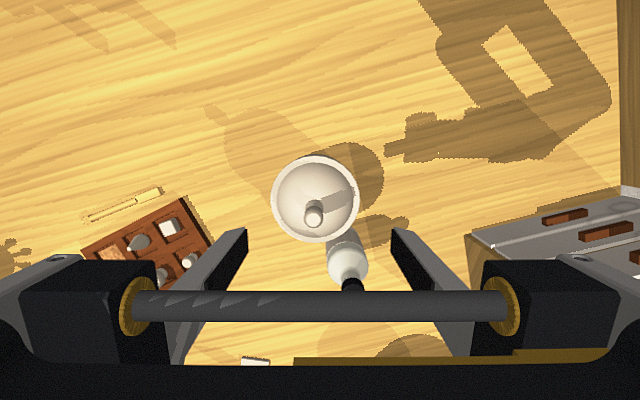

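Wrist view: wide jar flange is a circle centred near (315,198), knob head at about (314,216), bottle touching below it at (348,262), the tray at lower left.

```bash
cat >> h.py <<'E'
def fitcircle(P,r=None):
    from scipy.optimize import least_squares
    x0=[*P.mean(0),0.05 if r is None else r]
    g=(lambda x:np.hypot(*(P-x[:2]).T)-(x[2] if r is None else r))
    s=least_squares(g,x0,loss='soft_l1',f_scale=0.0007); return s.x,np.median(np.abs(s.fun)),np.abs(s.fun)<.002
def flange(im,c,seed,z0,z1,excl=None,r=None):
    hsv=cv2.cvtColor(im,cv2.COLOR_RGB2HSV); m=((hsv[:,:,1]<75)&(hsv[:,:,2]>60)).astype(np.uint8)
    m=cv2.morphologyEx(m,cv2.MORPH_OPEN,np.ones((3,3)))
    n,l=cv2.connectedComponents(m); m=(l==l[seed[1],seed[0]]).astype(np.uint8)
    ct=max(cv2.findContours(m,cv2.RETR_EXTERNAL,cv2.CHAIN_APPROX_NONE)[0],key=len)[:,0].astype(float)
    if excl is not None: ct=ct[~excl(ct)]
    cen=plane(c,*ct.mean(0),z1)[:2]; nad=c['E'][:2,3]
    for _ in range(4):
        P=[]
        for u,v in ct:
            p=plane(c,u,v,z1)
            if (p[:2]-cen)@(cen-nad)<0: p=plane(c,u,v,z0)
            P.append(p[:2])
        P=np.array(P); s,e,i=fitcircle(P,r); cen=s[:2]
    return s,e,i.sum(),len(ct)
E
python3 - <<'E'
from h import *
im=cv2.imread('pics/w1.png')[:,:,::-1].copy();c=dict(np.load('w1.npz'))
print(flange(im,c,(300,185),.078,.086,lambda p:p[:,1]>232))
print(flange(im,c,(300,185),.078,.086,lambda p:p[:,1]>232,.057))
a=cv2.resize(im[150:245,265:365],None,fx=4,fy=4,interpolation=cv2.INTER_CUBIC)
b=cv2.resize(im[180:285,80:180],None,fx=3.619,fy=3.619,interpolation=cv2.INTER_CUBIC)[:380]
cv2.imwrite('pics/w1c.png',np.hstack([a,b])[:,:,::-1])
E
```

```text
(array([0.48666798, 0.28033969, 0.05638082]), np.float64(0.0004313902208460327), np.int64(187), 193)
(array([0.48724859, 0.28032302, 0.057     ]), np.float64(0.000675758553141878), np.int64(185), 193)
```

View pics/w1c.png

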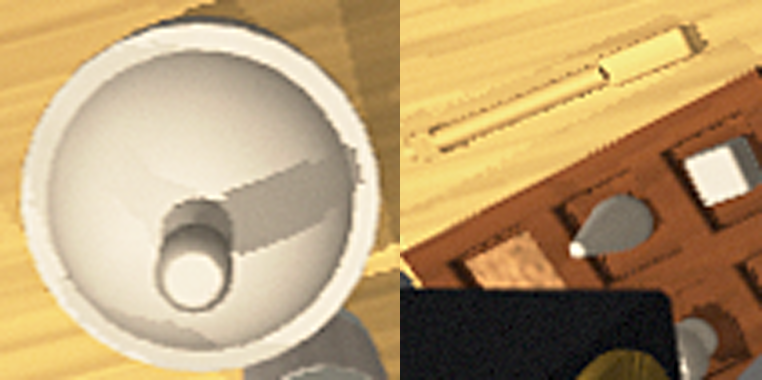

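Crop: knob's top disc centred at full-picture (313.5,218.7); the tray's cork pocket, cone and square foot are in its left row, a mushroom is partly hidden.

Run:
```python
from h import *
c=dict(np.load('w1.npz'))
for z in(.159,.163): print(plane(c,313.5,218.7,z))
print(tri((c,313.5,219),(cam('scene'),436,208),(cam('side'),281,138)))
```

```text
[0.48876725 0.27953081 0.159     ]
[0.48761614 0.27990916 0.163     ]
(array([0.48906701, 0.2791574 , 0.15930375]), [np.float64(0.00032630729176671687), np.float64(0.0005893489608929073), np.float64(0.0006259948193066684)])
```

>>> arm_command:
  targets:
    - [0.03,-0.018,0,0]
    - [0.03,-0.018,-0.05,0]
    - [0.03,-0.018,-0.1,0]
    - [0.03,-0.018,-0.15,0]
    - [0.03,-0.018,-0.19,0]
    - [0.03,-0.018,-0.22,0]
    - [0.03,-0.018,-0.24,0]
    - [0.03,-0.018,-0.24,0]

```text
time: 2.03
tool_pos: [0.4871, 0.2799, 0.14]
ee_rot: [-3.139, -0.004, 2.891]
wrist_force: [-0.2, 0.2, 0.4]
width: 0.094
finger_force: 0.0
```

>>> arm_command:
  targets:
    - [0,0,-0.006,0]
    - [0,0,-0.006,0]
    - [0,0,-0.006,0]

```text
time: 2.28
tool_pos: [0.49, 0.2799, 0.1409]
ee_rot: [3.14, 0.002, 2.889]
wrist_force: [-0.3, 0.4, -0.7]
width: 0.0943
finger_force: 0.0
```

Run:
```python
from h import *
im,c=snap('wrist','w2'); o=robot.get_obs(); print(o['tool_pos'],o['wrist_force']); np.savez('w2',**c)
print(proj(c,[.488,.280,.163]), proj(c,o['tool_pos']))
s,d=snap('side')
a=cv2.resize(im[150:330,200:440],None,fx=2.5,fy=2.5,interpolation=cv2.INTER_CUBIC)
b=cv2.resize(s[110:200,250:330],None,fx=5,fy=5,interpolation=cv2.INTER_CUBIC)[:450]
cv2.imwrite('pics/w2c.png',cv2.resize(np.hstack([a,b]),None,fx=.8,fy=.8)[:,:,::-1])
```

```text
[0.49010685 0.27977843 0.14090828] [ 0.38074394  0.4568758  -0.15061193]
[317.25368465 250.79022746] [317.85073832 240.36285812]
```

View pics/w2c.png

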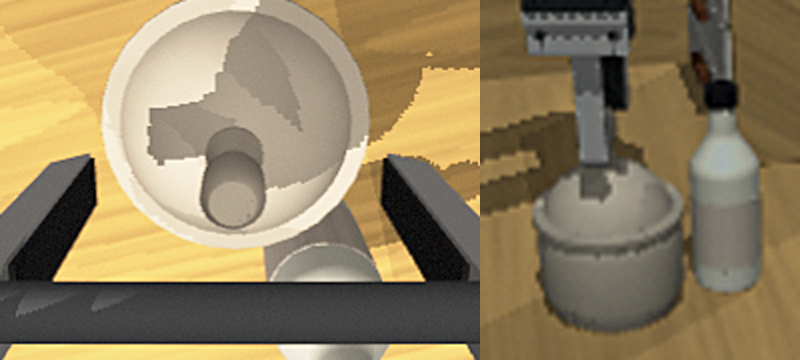

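Crop: knob head centre at u≈317, finger tips' midpoint at u≈320, so the knob is about 1.7 mm off towards -y of the fingers' middle.

>>> arm_command:
  targets:
    - [-0.002,-0.003,-0.006,0]
    - [-0.002,-0.003,-0.006,0]
    - [-0.002,-0.003,-0.006,0]
    - [-0.002,-0.003,-0.006,0]

```text
time: 2.72
tool_pos: [0.4885, 0.2777, 0.1364]
ee_rot: [3.142, -0.0, 2.889]
wrist_force: [-0.1, -0.7, 1.3]
width: 0.0942
finger_force: 0.0
```

Run:
```python
from h import *
for i in range(4): print(robot.get_obs()['tool_pos']); snap('wrist')
```

```text
[0.4885175  0.27767685 0.13640903]
[0.48853995 0.27773654 0.13643515]
[0.48857904 0.27773592 0.13646253]
[0.48856587 0.27774558 0.13644645]
```

>>> arm_command:
  targets:
    - [0,0,0,0]
    - [0,0,0,0]
    - [0,0,0,0]
    - [0,0,0,0]
    - [0,0,0,0]
    - [0,0,0,0]
  claw: 0.72

```text
time: 3.42
tool_pos: [0.4885, 0.2778, 0.1364]
ee_rot: [3.142, -0.0, 2.889]
wrist_force: [-0.1, 0.4, 0.7]
width: 0.0578
finger_force: 0.0
```

>>> arm_command:
  targets:
    - [0,0,0,0]
    - [0,0,0,0]
    - [0,0,0,0]
    - [0,0,0,0]
  claw: 1

```text
time: 3.75
tool_pos: [0.4885, 0.2778, 0.1364]
ee_rot: [3.142, 0.0, 2.889]
wrist_force: [-0.5, 0.2, 0.4]
width: 0.0309
finger_force: 0.0
```

Run:
```python
from h import *
im,c=snap('wrist','w3'); o=robot.get_obs(); print(o['tool_pos'],o['wrist_force'],o['width'],o['finger_force']); np.savez('w3',**c)
a=cv2.resize(im[150:330,200:440],None,fx=2.5,fy=2.5,interpolation=cv2.INTER_CUBIC)
cv2.imwrite('pics/w3c.png',a[:,:,::-1])
```

```text
[0.48852269 0.277796   0.13643719] [-0.10491734  0.15025578 -0.516339  ] 0.026566585770140753 0.0
```

>>> arm_command:
  targets:
    - [0,0,0,0]
    - [0,0,0,0]
    - [0,0,0,0]
    - [0,0,0,0]

```text
time: 4.13
tool_pos: [0.4885, 0.2778, 0.1364]
ee_rot: [3.142, 0.0, 2.889]
wrist_force: [0.1, 0.0, -0.5]
width: 0.019
finger_force: 30.0
```

Run:
```python
from h import *
im,c=snap('wrist','w3'); o=robot.get_obs(); print(o['tool_pos'],o['wrist_force'],o['width'],o['finger_force']); np.savez('w3',**c)
print(flange(im,c,(320,165),.078,.086,lambda p:p[:,1]>215,.057))
```

```text
[0.4885005  0.27777738 0.13642389] [-1.09272313  0.06674618  0.44872335] 0.019315512547502346 29.999901103515185
(array([0.487587  , 0.27995665, 0.057     ]), np.float64(0.00029361191089545893), np.int64(196), 196)
```

>>> arm_command:
  targets:
    - [0,0,0.01,0]
    - [0,0,0.04,0]
    - [0,0,0.08,0]
    - [0,0,0.14,0]
    - [0,0,0.2,0]
    - [0,0,0.25,0]
    - [0,0,0.28,0]
    - [0,0,0.28,0]

```text
time: 4.85
tool_pos: [0.49, 0.2785, 0.2819]
ee_rot: [3.136, 0.007, 2.889]
wrist_force: [-0.4, -0.9, -0.5]
width: 0.0191
finger_force: 30.0
```

>>> arm_command:
  targets:
    - [0.01,-0.03,0,0]
    - [0.04,-0.09,0,0]
    - [0.07,-0.16,0,0]
    - [0.1,-0.23,0,0]
    - [0.13,-0.3,0,0]
    - [0.16,-0.37,0,0]
    - [0.19,-0.44,0,0]
    - [0.22,-0.5,0,0]

```text
time: 5.52
tool_pos: [0.5985, 0.0254, 0.2748]
ee_rot: [-3.141, -0.002, 2.888]
wrist_force: [0.0, -0.2, -0.1]
width: 0.0193
finger_force: 30.0
```

>>> arm_command:
  targets:
    - [0,-0.02,0,0]
    - [0,-0.02,0,0]
    - [0,-0.02,0,0]
    - [0,-0.02,0,0]

```text
time: 5.85
tool_pos: [0.5979, 0.0193, 0.2762]
ee_rot: [3.141, -0.001, 2.89]
wrist_force: [-0.6, 0.8, 0.7]
width: 0.0191
finger_force: 30.0
```

Run:
```python
from h import *
im,c=snap('wrist','w4'); o=robot.get_obs(); print(o['tool_pos'],o['width'],o['finger_force'],abs(o['qvel']).max()); np.savez('w4',**c)
cv2.imwrite('pics/w4c.png',cv2.resize(im[0:300,120:520],None,fx=2,fy=2,interpolation=cv2.INTER_CUBIC)[:,:,::-1])
```

```text
[0.59795531 0.01953712 0.27647547] 0.019202795255362434 29.999954610080977 0.0070717289129232815
```

View pics/w4c.png

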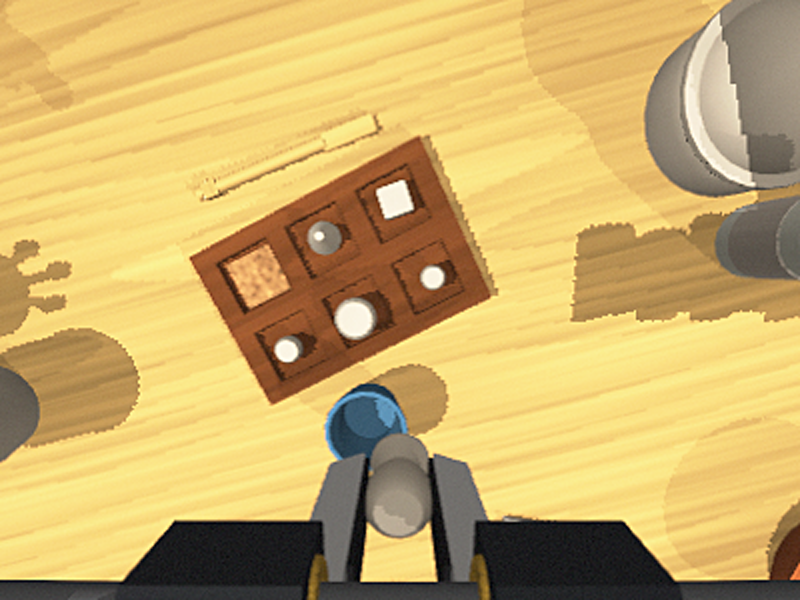

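Wrist view: cork pocket at full-picture (247,137), cone (281,119), square foot (317,100); back row: round top (264,174), large mushroom (298,159), round top (336,138); held knob centred at (319.5,252) between the fingers. Which small round top is the small knob needs a zoom.

Run:
```python
from h import *
im=cv2.imread('pics/w4.png')[:,:,::-1].copy();c=dict(np.load('w4.npz'))
sd,d=snap('side','side4')
a=cv2.resize(sd[205:275,270:360],None,fx=5,fy=5,interpolation=cv2.INTER_CUBIC)
b=cv2.resize(im[105:200,240:370],None,fx=350/95,fy=350/95,interpolation=cv2.INTER_CUBIC)[:350]
b=cv2.resize(b,(345,350)) if 0 else b[:,:350]
cv2.imwrite('pics/z4.png',np.hstack([a,b])[:,:,::-1])
hsv=cv2.cvtColor(im,cv2.COLOR_RGB2HSV)
print('hsv cork',hsv[137,247],'wood',hsv[145,230])
m=((hsv[:,:,1]<70)&(hsv[:,:,2]>150)).astype(np.uint8)
t=np.zeros_like(m);cv2.fillPoly(t,[np.array([[215,128],[334,68],[366,148],[257,202]])],1)
for ct in cv2.findContours(m*t,cv2.RETR_EXTERNAL,cv2.CHAIN_APPROX_NONE)[0]:
    if cv2.contourArea(ct)>10:(u,v),r=cv2.minEnclosingCircle(ct);M=cv2.moments(ct);u=M['m10']/M['m00'];v=M['m01']/M['m00'];print('top',round(u,1),round(v,1),round(r,1),[plane(c,u,v,z)[:2].round(4) for z in(.028,.032,.038)])
m=((hsv[:,:,1]<170)&(hsv[:,:,2]>150)&(hsv[:,:,1]>70)).astype(np.uint8)*t
m=cv2.morphologyEx(m,cv2.MORPH_OPEN,np.ones((3,3)))
for ct in cv2.findContours(m,cv2.RETR_EXTERNAL,cv2.CHAIN_APPROX_NONE)[0]:
    if cv2.contourArea(ct)>50:
        r=cv2.minAreaRect(ct);print('cork',r,plane(c,*r[0],.01))
o=robot.get_obs();print('held',plane(c,319.5,251.7,o['tool_pos'][2]+.0266),o['tool_pos'])
```

```text
hsv cork [ 16 137 242] wood [ 12 184 150]
top 262.8 174.8 6.1 [array([ 0.5698, -0.0588]), array([ 0.5694, -0.0579]), array([ 0.5689, -0.0566])]
top 296.6 159.0 10.1 [array([ 0.5599, -0.0039]), array([ 0.5596, -0.0035]), array([ 0.5592, -0.0029])]
top 335.7 138.3 6.0 [array([0.5453, 0.0587]), array([0.5451, 0.0585]), array([0.5449, 0.0582])]
top 277.7 118.8 7.5 [array([ 0.4982, -0.0148]), array([ 0.4986, -0.0143]), array([ 0.499 , -0.0136])]
top 317.0 99.2 10.3 [array([0.4866, 0.046 ]), array([0.487 , 0.0459]), array([0.4876, 0.0458])]
cork ((248.80001831054688, 137.6000213623047), (25.043960571289062, 24.149534225463867), 63.43495178222656) [ 0.51219358 -0.06679619  0.01      ]
cork ((343.2319641113281, 93.89690399169922), (54.6256217956543, 4.569056987762451), 66.03751373291016) [0.48708492 0.0852982  0.01      ]
held [0.59483175 0.02103318 0.3032825 ] [0.59804555 0.01961745 0.2766825 ]
```

View pics/z4.png

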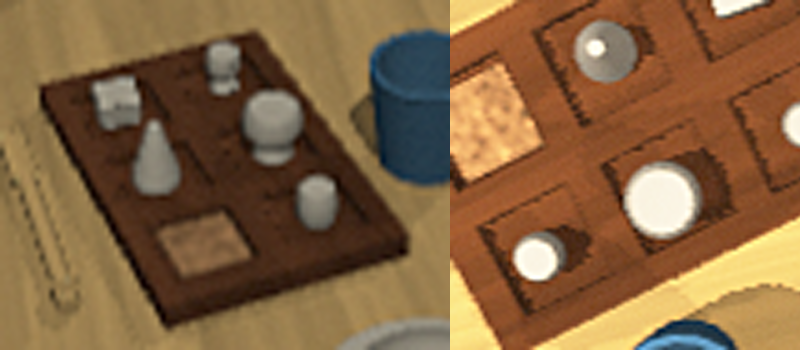

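Side crop: the one with a waist at the far end is the small knob, i.e. wrist (336,138); the barrel bead is at (263,175).

>>> arm_command:
  targets:
    - [-0.02,-0.02,0,0]
    - [-0.06,-0.06,-0.02,0]
    - [-0.1,-0.11,-0.06,0]
    - [-0.14,-0.15,-0.11,0]
    - [-0.168,-0.176,-0.17,0]
    - [-0.168,-0.176,-0.24,0]
    - [-0.168,-0.176,-0.31,0]
    - [-0.168,-0.176,-0.37,0]

```text
time: 6.62
tool_pos: [0.5135, -0.069, 0.0899]
ee_rot: [3.141, 0.0, 2.89]
wrist_force: [0.3, 0.7, -0.2]
width: 0.0188
finger_force: 30.0
```

>>> arm_command:
  targets:
    - [0,0,-0.04,0]
    - [0,0,-0.06,0]
    - [0,0,-0.07,0]
    - [0,0,-0.07,0]
    - [0,0,-0.07,0]
    - [0,0,-0.07,0]

```text
time: 7.12
tool_pos: [0.516, -0.0703, 0.0585]
ee_rot: [3.141, 0.004, 2.889]
wrist_force: [0.3, -0.7, -1.1]
width: 0.0191
finger_force: 30.0
```

Run:
```python
from h import *
for k in range(2): im,c=snap('wrist','w5')
o=robot.get_obs(); print(o['tool_pos'],o['width'],o['wrist_force']); np.savez('w5',**c)
hsv=cv2.cvtColor(im,cv2.COLOR_RGB2HSV)
print('pred uv', [proj(c,p).round(1) for p in([.5451,.0585,.032],[.5592,-.0029,.038],[.512,-.067,.01])])
m=((hsv[:,:,1]<70)&(hsv[:,:,2]>150)).astype(np.uint8)
for ct in cv2.findContours(m,cv2.RETR_EXTERNAL,cv2.CHAIN_APPROX_NONE)[0]:
    if 30<cv2.contourArea(ct)<3000:M=cv2.moments(ct);print(round(M['m10']/M['m00'],1),round(M['m01']/M['m00'],1),cv2.contourArea(ct))
sd,d=snap('side')
a=cv2.resize(im[130:330,200:500],None,fx=2,fy=2);b=cv2.resize(sd[180:280,270:365],None,fx=4,fy=4,interpolation=cv2.INTER_CUBIC)
cv2.imwrite('pics/z5.png',np.hstack([a[:,:420],b])[:,:,::-1])
```

```text
[ 0.51576605 -0.07040839  0.05825033] 0.019274894427589843 [-0.75731331 -0.45074801 -0.15374344]
pred uv [array([493.6, 221.9]), array([419.2, 261.2]), array([320.9, 213.1])]
318.2 254.6 473.0
415.2 251.2 629.0
494.9 221.6 249.5
395.0 187.7 49.5
461.7 147.8 760.5
```

View pics/z5.png

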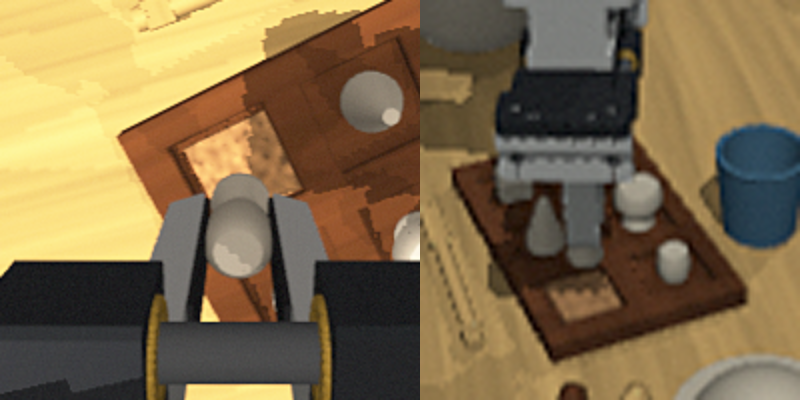

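Wrist crop: held knob over the cork; foot's near edge at full (320,216.5), cork centre about (321,214); side crop agrees, nothing touched.

Run:
```python
from h import *
c=dict(np.load('w5.npz'))
print('foot near edge',plane(c,320,216.5,.041), 'held top',plane(c,319.7,251,.058+.0266))
w4=dict(np.load('w4.npz')); d=cam('side')
print('small',tri((w4,335.7,138.3),(c,494.9,221.6)),tri((w4,335.7,138.3),(c,494.9,221.6),(d,314.4,214.2)))
print('large',tri((w4,296.6,159),(d,324.4,224.5)))
print('cork', tri((w4,248.8,137.6),(c,321.2,214.5)))
```

```text
foot near edge [ 0.50559996 -0.06625155  0.041     ] held top [ 0.51274492 -0.0684512   0.0846    ]
small (array([0.54487643, 0.05875243, 0.03294638]), [np.float64(0.0003118506926324114), np.float64(0.00031185069263250085)]) (array([0.54515183, 0.0589777 , 0.03156761]), [np.float64(0.0003616414472476368), np.float64(0.0006430094004600866), np.float64(0.000352763624555359)])
large (array([ 0.55947806, -0.00278634,  0.03974604]), [np.float64(0.00040962189865255513), np.float64(0.0004096218986526301)])
cork (array([ 0.51243609, -0.06661829,  0.01213253]), [np.float64(0.00034660457366704104), np.float64(0.0003466045736669871)])
```

>>> arm_command:
  targets:
    - [-0.004,0.002,-0.01,0]
    - [-0.004,0.002,-0.025,0]
    - [-0.004,0.002,-0.04,0]
    - [-0.004,0.002,-0.05,0]
    - [-0.004,0.002,-0.055,0]
    - [-0.004,0.002,-0.055,0]
    - [-0.004,0.002,-0.055,0]

```text
time: 7.85
tool_pos: [0.5124, -0.0692, 0.0286]
ee_rot: [3.141, -0.001, 2.889]
wrist_force: [-0.1, 0.1, -1.0]
width: 0.0193
finger_force: 30.0
```

>>> arm_command:
  targets:
    - [0,0,-0.002,0]
    - [0,0,-0.003,0]
    - [0,0,-0.004,0]
    - [0,0,-0.004,0]

```text
time: 8.18
tool_pos: [0.5127, -0.0693, 0.0272]
ee_rot: [3.141, 0.001, 2.889]
wrist_force: [0.3, -0.6, 0.2]
width: 0.019
finger_force: 30.0
```

>>> arm_command:
  targets:
    - [0,0,-0.002,0]
    - [0,0,-0.002,0]
    - [0,0,-0.002,0]

```text
time: 8.43
tool_pos: [0.513, -0.0693, 0.0269]
ee_rot: [3.142, 0.001, 2.889]
wrist_force: [-1.0, -0.0, 4.2]
width: 0.0193
finger_force: 30.0
```

>>> arm_command:
  targets:
    - [0,0,0.001,0]
    - [0,0,0.001,0]
    - [0,0,0.001,0]
    - [0,0,0.001,0]
    - [0,0,0.001,0]
  claw: 0.62

```text
time: 8.85
tool_pos: [0.5123, -0.0691, 0.026]
ee_rot: [3.141, -0.001, 2.889]
wrist_force: [0.1, 0.7, -0.4]
width: 0.0358
finger_force: 0.0
```

>>> arm_command:
  targets:
    - [0,0,0.01,0]
    - [0,0,0.04,0]
    - [0,0,0.08,0]
    - [0,0,0.12,0]
    - [0,0,0.16,0]
    - [0,0,0.16,0]
    - [0,0,0.16,0]
    - [0,0,0.16,0]

```text
time: 9.52
tool_pos: [0.5119, -0.0691, 0.1054]
ee_rot: [3.142, -0.001, 2.889]
wrist_force: [0.6, 0.4, 0.5]
width: 0.0355
finger_force: 0.0
```

Run:
```python
from h import *
for k in range(2): im,c=snap('wrist','w6')
o=robot.get_obs(); print(o['tool_pos'],o['width'],o['wrist_force']); np.savez('w6',**c)
print('pred uv', [proj(c,p).round(1) for p in([.5451,.0585,.032],[.5594,-.0028,.038],[.5125,-.067,.054])])
hsv=cv2.cvtColor(im,cv2.COLOR_RGB2HSV)
m=((hsv[:,:,1]<70)&(hsv[:,:,2]>150)).astype(np.uint8)
for ct in cv2.findContours(m,cv2.RETR_EXTERNAL,cv2.CHAIN_APPROX_NONE)[0]:
    if 30<cv2.contourArea(ct)<3000:M=cv2.moments(ct);print(round(M['m10']/M['m00'],1),round(M['m01']/M['m00'],1),cv2.contourArea(ct))
```

```text
[ 0.51137582 -0.06891597  0.10455374] 0.03590766811532234 [-0.55015807 -0.18588123 -0.36348101]
pred uv [array([462.9, 211.8]), array([401.6, 244.5]), array([320.7, 218.7])]
341.1 262.9 219.0
399.4 242.2 766.0
460.7 211.0 240.5
318.1 214.6 380.0
380.6 182.9 35.5
435.8 150.7 511.5
```

>>> arm_command:
  targets:
    - [0.02,0.03,0,0]
    - [0.05,0.065,0,0]
    - [0.08,0.1,-0.02,0]
    - [0.1,0.128,-0.05,0]
    - [0.1,0.128,-0.08,0]
    - [0.1,0.128,-0.08,0]
    - [0.1,0.128,-0.08,0]
    - [0.1,0.128,-0.08,0]
  claw: 0.48

```text
time: 10.28
tool_pos: [0.5622, -0.0055, 0.0663]
ee_rot: [-3.141, -0.001, 2.888]
wrist_force: [0.5, -0.6, 0.8]
width: 0.049
finger_force: 0.0
```

Run:
```python
from h import *
for k in range(2): im,c=snap('wrist','w7')
o=robot.get_obs(); print(o['tool_pos'],o['width']); np.savez('w7',**c)
print('pred uv', [proj(c,p).round(1) for p in([.5451,.0585,.032],[.5594,-.0028,.038])])
hsv=cv2.cvtColor(im,cv2.COLOR_RGB2HSV)
m=((hsv[:,:,1]<70)&(hsv[:,:,2]>150)).astype(np.uint8)
for ct in cv2.findContours(m,cv2.RETR_EXTERNAL,cv2.CHAIN_APPROX_NONE)[0]:
    if 30<cv2.contourArea(ct)<3000:M=cv2.moments(ct);u,v=M['m10']/M['m00'],M['m01']/M['m00'];print(round(u,1),round(v,1),cv2.contourArea(ct),plane(c,u,v,.038).round(4))
w4=dict(np.load('w4.npz'));w6=dict(np.load('w6.npz'))
print(tri((w4,296.6,159),(w6,399.4,242.2)))
a=cv2.resize(im[130:330,200:460],None,fx=3,fy=3,interpolation=cv2.INTER_CUBIC);cv2.imwrite('pics/z7.png',a[:,:,::-1])
```

```text
[ 0.56290431 -0.00574253  0.06740835] 0.048640603765651366
pred uv [array([394.8, 181.8]), array([320.7, 221.3])]
251.0 241.2 90.0 [ 0.5615 -0.0587  0.038 ]
321.7 220.5 844.5 [ 0.559  -0.0018  0.038 ]
209.8 185.1 427.5 [ 0.5121 -0.0746  0.038 ]
396.0 181.5 268.0 [0.5438 0.0581 0.038 ]
284.3 142.4 291.5 [ 0.4964 -0.0131  0.038 ]
359.6 107.2 845.5 [0.4865 0.0437 0.038 ]
(array([ 0.55950334, -0.00334602,  0.03208581]), [np.float64(0.00014179127993882058), np.float64(0.0001417912799389336)])
```

View pics/z7.png

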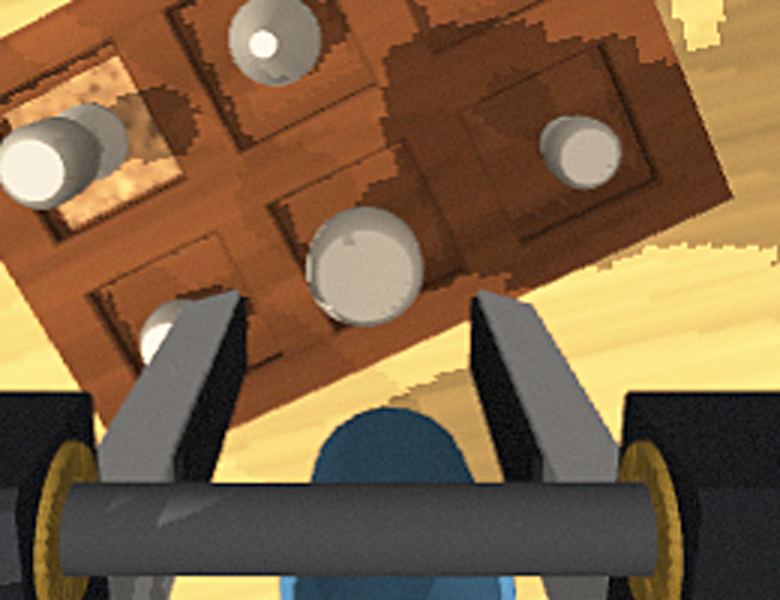

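Crop: tall knob stands upright on the cork; large knob centre at u≈321.7 versus the fingers' middle 319.2, so shift about 1.8 mm to +y.

>>> arm_command:
  targets:
    - [-0.002,0.004,-0.01,0]
    - [-0.002,0.004,-0.03,0]
    - [-0.002,0.004,-0.05,0]
    - [-0.002,0.004,-0.07,0]
    - [-0.002,0.004,-0.08,0]
    - [-0.002,0.004,-0.085,0]
    - [-0.002,0.004,-0.085,0]
    - [-0.002,0.004,-0.085,0]

```text
time: 11.05
tool_pos: [0.5616, -0.0032, 0.0238]
ee_rot: [3.142, -0.0, 2.889]
wrist_force: [1.0, -0.1, -0.2]
width: 0.0496
finger_force: 0.0
```

>>> arm_command:
  targets:
    - [0,0,-0.01,0]
    - [0,0,-0.01,0]
    - [0,0,-0.01,0]
    - [0,0,-0.01,0]

```text
time: 11.38
tool_pos: [0.5616, -0.0032, 0.0191]
ee_rot: [3.141, 0.0, 2.889]
wrist_force: [0.3, -0.8, -0.5]
width: 0.0484
finger_force: 0.0
```

>>> arm_command:
  targets:
    - [0,0,-0.002,0]
    - [0,0,-0.002,0]
    - [0,0,-0.002,0]
    - [0,0,-0.002,0]
    - [0,0,-0.002,0]
    - [0,0,-0.002,0]
  claw: 1

```text
time: 11.88
tool_pos: [0.5615, -0.0032, 0.018]
ee_rot: [3.141, 0.0, 2.889]
wrist_force: [0.3, -0.1, -0.1]
width: 0.0289
finger_force: 30.0
```

Run:
```python
from h import *
for k in range(3): im,c=snap('wrist','w8')
o=robot.get_obs(); print(o['tool_pos'],o['width'],o['finger_force']); np.savez('w8',**c)
hsv=cv2.cvtColor(im,cv2.COLOR_RGB2HSV)
g=cv2.cvtColor(im,cv2.COLOR_RGB2GRAY)
print('row profile u=319',g[185:262,319].tolist(), hsv[185:262:3,319,1].tolist())
```

```text
[ 0.56152414 -0.00317637  0.01797081] 0.029106224881758683 29.999958111875458
row profile u=319 [65, 65, 63, 63, 64, 65, 61, 65, 62, 72, 65, 53, 43, 52, 63, 63, 54, 60, 56, 60, 55, 56, 57, 53, 58, 55, 59, 58, 61, 60, 54, 55, 55, 64, 124, 119, 124, 121, 129, 129, 135, 139, 142, 145, 145, 154, 157, 156, 155, 157, 155, 159, 157, 156, 155, 156, 157, 156, 158, 154, 156, 154, 157, 156, 188, 182, 180, 183, 179, 180, 180, 181, 181, 181, 182, 183, 182] [183, 175, 183, 160, 182, 160, 171, 175, 180, 169, 189, 131, 48, 49, 47, 51, 52, 48, 48, 49, 49, 52, 47, 49, 50, 47]
```

>>> arm_command:
  targets:
    - [0,0,0.01,0]
    - [0,0,0.04,0]
    - [0,0,0.09,0]
    - [0,0,0.16,0]
    - [-0.01,0.02,0.23,0]
    - [-0.02,0.06,0.3,0]
    - [-0.04,0.12,0.36,0]
    - [-0.06,0.19,0.4,0]

```text
time: 12.7
tool_pos: [0.5327, 0.0901, 0.2213]
ee_rot: [3.14, 0.005, 2.886]
wrist_force: [0.8, -0.2, -0.1]
width: 0.0287
finger_force: 30.0
```

>>> arm_command:
  targets:
    - [-0.02,0.07,0,0]
    - [-0.04,0.14,0,0]
    - [-0.06,0.21,0,0]
    - [-0.08,0.28,0,0]
    - [-0.086,0.34,0,0]
    - [-0.086,0.366,0,0]
    - [-0.086,0.372,0,0]
    - [-0.086,0.372,0,0]

```text
time: 13.37
tool_pos: [0.489, 0.2764, 0.2169]
ee_rot: [-3.141, 0.0, 2.89]
wrist_force: [0.4, -0.1, -0.3]
width: 0.0289
finger_force: 30.0
```

Run:
```python
from h import *
for k in range(6): im,c=snap('wrist','w9')
o=robot.get_obs(); print(o['tool_pos'],o['width'],o['finger_force']); np.savez('w9',**c)
print(flange(im,c,(320,150),.078,.086,lambda p:p[:,1]>212,.057))
g=cv2.GaussianBlur(cv2.cvtColor(im,cv2.COLOR_RGB2GRAY),(3,3),0)
a=cv2.resize(im[90:310,190:450],None,fx=2.7,fy=2.7,interpolation=cv2.INTER_CUBIC);cv2.imwrite('pics/z9.png',a[:,:,::-1])
```

```text
[0.48940906 0.2750265  0.21719472] 0.028652309372735312 29.9998547481664
(array([0.48787208, 0.27982061, 0.057     ]), np.float64(0.00037014049372084343), np.int64(188), 188)
```

View pics/z9.png

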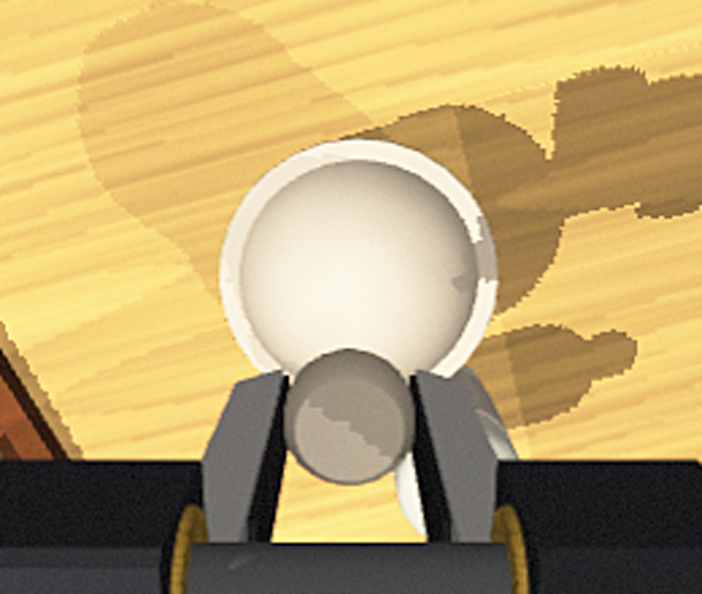

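Wrist crop: held large knob head spans crop x 283–413, y 350–484 (full centre u≈318.9), jar flange x 220–498 (centre u≈323): still about 4 mm to go in +y.

```bash
cat >> h.py <<'E'
def held(c,o,un,vn,uf,vf,zlo,zhi):
    "centre of held head: near edge ray at height zlo, far edge at zhi above TCP"
    a=plane(c,un,vn,o[2]+zlo);b=plane(c,uf,vf,o[2]+zhi);return (a+b)/2,np.linalg.norm((a-b)[:2])
E
python3 - <<'E'
from h import *
im=cv2.imread('pics/w9.png')[:,:,::-1].copy();c=dict(np.load('w9.npz'));o=robot.get_obs()['tool_pos']
g=cv2.GaussianBlur(cv2.cvtColor(im,cv2.COLOR_RGB2GRAY),(3,3),0).astype(int)
print(o,'col',[(v,g[v,319]) for v in range(212,228)],[(v,g[v,319]) for v in range(262,276)])
print('rows',[(u,g[240,u]) for u in range(289,302)],[(u,g[240,u]) for u in range(336,350)])
s=1/2.7
print(held(c,o,190+348*s,90+350*s,190+348*s,90+484*s,.007,.016))
print(proj(c,o),proj(c,o+[0,0,.016]),c['cx'],c['cy'])
E
```

```text
[0.48940906 0.2750265  0.21719472] col [(212, np.int64(244)), (213, np.int64(244)), (214, np.int64(243)), (215, np.int64(243)), (216, np.int64(244)), (217, np.int64(247)), (218, np.int64(211)), (219, np.int64(137)), (220, np.int64(106)), (221, np.int64(114)), (222, np.int64(119)), (223, np.int64(122)), (224, np.int64(125)), (225, np.int64(129)), (226, np.int64(132)), (227, np.int64(135))] [(262, np.int64(174)), (263, np.int64(174)), (264, np.int64(173)), (265, np.int64(173)), (266, np.int64(174)), (267, np.int64(164)), (268, np.int64(144)), (269, np.int64(156)), (270, np.int64(202)), (271, np.int64(224)), (272, np.int64(225)), (273, np.int64(227)), (274, np.int64(226)), (275, np.int64(221))]
rows [(289, np.int64(113)), (290, np.int64(111)), (291, np.int64(92)), (292, np.int64(54)), (293, np.int64(21)), (294, np.int64(26)), (295, np.int64(66)), (296, np.int64(102)), (297, np.int64(117)), (298, np.int64(122)), (299, np.int64(125)), (300, np.int64(132)), (301, np.int64(147))] [(336, np.int64(146)), (337, np.int64(136)), (338, np.int64(125)), (339, np.int64(117)), (340, np.int64(113)), (341, np.int64(108)), (342, np.int64(90)), (343, np.int64(55)), (344, np.int64(23)), (345, np.int64(21)), (346, np.int64(50)), (347, np.int64(89)), (348, np.int64(110)), (349, np.int64(113))]
(array([0.4879974 , 0.2758976 , 0.22869472]), np.float64(0.029312700892224455))
[318.15297417 240.02997925] [318.08847024 249.58225787] 318.9522256142845 203.3504803563346
```

>>> arm_command:
  targets:
    - [0,0.004,-0.01,0]
    - [0,0.007,-0.03,0]
    - [0,0.007,-0.06,0]
    - [0,0.007,-0.09,0]
    - [0,0.007,-0.12,0]
    - [0,0.007,-0.14,0]
    - [0,0.007,-0.15,0]
    - [0,0.007,-0.15,0]

```text
time: 14.33
tool_pos: [0.488, 0.2794, 0.14]
ee_rot: [-3.139, -0.003, 2.889]
wrist_force: [0.0, -0.1, -0.9]
width: 0.0288
finger_force: 30.0
```

Run:
```python
from h import *
for k in range(6): im,c=snap('wrist','w10')
o=robot.get_obs(); print(o['tool_pos'],o['width']); np.savez('w10',**c); o=o['tool_pos']
for vm in(195,205): print(flange(im,c,(320,150),.078,.086,lambda p:p[:,1]>vm,.057))
g=cv2.GaussianBlur(cv2.cvtColor(im,cv2.COLOR_RGB2GRAY),(3,3),0).astype(int)
print('col',g[210:228,319],g[260:280,319])
print('rows',g[240,288:304],g[240,334:350])
```

```text
[0.48949809 0.28011291 0.14325943] 0.02898858505207926
(array([0.48763437, 0.27996141, 0.057     ]), np.float64(0.00021926247845304586), np.int64(157), 157)
(array([0.48761272, 0.27995565, 0.057     ]), np.float64(0.00027260063157338865), np.int64(177), 177)
col [179 180 180 179 179 178 179 180 161 124 109 115 119 122 126 129 131 134] [173 173 174 174 174 175 175 164 145 165 217 237 231 224 217 219 225 228
 227 224]
rows [112 113 112  93  56  24  25  62 101 117 121 124 132 147 163 172] [150 150 145 135 125 118 114 109  92  56  23  20  48  87 110 113]
```

>>> arm_command:
  targets:
    - [-0.001,-0.003,-0.01,0]
    - [-0.001,-0.003,-0.018,0]
    - [-0.001,-0.003,-0.022,0]
    - [-0.001,-0.003,-0.022,0]
    - [-0.001,-0.003,-0.022,0]
    - [-0.001,-0.003,-0.022,0]
    - [-0.001,-0.003,-0.022,0]
    - [-0.001,-0.003,-0.022,0]

```text
time: 15.3
tool_pos: [0.4885, 0.2784, 0.1313]
ee_rot: [3.141, 0.0, 2.889]
wrist_force: [0.4, 0.8, -0.6]
width: 0.0289
finger_force: 30.0
```

```bash
python3 -c "
from h import *
for i in range(4): snap('wrist')
print(robot.get_obs()['tool_pos'])"
```

```text
[0.48846811 0.27838229 0.13116512]
```

>>> arm_command:
  targets:
    - [0.001,0.001,-0.001,0]
    - [0.001,0.001,-0.002,0]
    - [0.001,0.001,-0.003,0]
    - [0.001,0.001,-0.003,0]

```text
time: 15.83
tool_pos: [0.4889, 0.2789, 0.1294]
ee_rot: [-3.142, -0.0, 2.889]
wrist_force: [0.1, 0.1, -0.3]
width: 0.0289
finger_force: 30.0
```

>>> arm_command:
  targets:
    - [0,0,-0.001,0]
    - [0,0,-0.001,0]
    - [0,0,-0.001,0]
    - [0,0,-0.001,0]

```text
time: 16.17
tool_pos: [0.489, 0.2789, 0.1293]
ee_rot: [3.141, 0.0, 2.889]
wrist_force: [0.3, -0.5, 0.2]
width: 0.0285
finger_force: 30.0
```

>>> arm_command:
  targets:
    - [0,0,-0.001,0]
    - [0,0,-0.001,0]
    - [0,0,-0.001,0]
    - [0,0,-0.001,0]

```text
time: 16.5
tool_pos: [0.4891, 0.2789, 0.1291]
ee_rot: [3.141, 0.001, 2.889]
wrist_force: [-0.4, -0.3, 4.0]
width: 0.0288
finger_force: 30.0
```

>>> arm_command:
  targets:
    - [0,0,-0.001,0]
    - [0,0,-0.001,0]
    - [0,0,-0.001,0]
    - [0,0,-0.001,0]

```text
time: 16.83
tool_pos: [0.4892, 0.2789, 0.129]
ee_rot: [3.141, 0.001, 2.889]
wrist_force: [-2.0, -1.0, 5.3]
width: 0.029
finger_force: 30.0
```

>>> arm_command:
  targets:
    - [0,0,0.002,0]
    - [0,0,0.002,0]
    - [0,0,0.002,0]

```text
time: 17.08
tool_pos: [0.4891, 0.2789, 0.1292]
ee_rot: [3.141, 0.0, 2.889]
wrist_force: [-0.4, -0.7, 2.9]
width: 0.0287
finger_force: 30.0
```

>>> arm_command:
  targets:
    - [0,0,0,0]
    - [0,0,0,0]
    - [0,0,0,0]
    - [0,0,0,0]
    - [0,0,0,0]
  claw: 0.5

```text
time: 17.5
tool_pos: [0.4887, 0.2788, 0.1286]
ee_rot: [-3.141, -0.001, 2.889]
wrist_force: [-1.0, -0.5, -0.2]
width: 0.0471
finger_force: 0.0
```

>>> arm_command:
  targets:
    - [0,0,0.01,0]
    - [0,0,0.04,0]
    - [0,0,0.08,0]
    - [0,0,0.12,0]
    - [0,0,0.16,0]
    - [0,0,0.16,0]
    - [0,0,0.16,0]
    - [0,0,0.16,0]

```text
time: 18.17
tool_pos: [0.4885, 0.2787, 0.2079]
ee_rot: [-3.141, -0.001, 2.889]
wrist_force: [-0.2, -0.2, -0.9]
width: 0.047
finger_force: 0.0
```

Run:
```python
from h import *
for k in range(6): im,c=snap('wrist','w11')
o=robot.get_obs(); print(o['tool_pos'],o['width']); np.savez('w11',**c)
print(flange(im,c,(320,120),.078,.086,lambda p:p[:,1]>205,.057))
print('pred top',proj(c,[.4877,.2799,.148]))
hsv=cv2.cvtColor(im,cv2.COLOR_RGB2HSV);g=cv2.cvtColor(im,cv2.COLOR_RGB2GRAY)
e=cv2.Canny(cv2.GaussianBlur(im,(3,3),0),40,100)
h=cv2.HoughCircles(cv2.medianBlur(g,3),cv2.HOUGH_GRADIENT,1,15,param1=80,param2=14,minRadius=14,maxRadius=32)
print(h)
```

```text
[0.48852623 0.27867261 0.20793946] 0.04685066569993881
(array([0.34414815, 0.32545079, 0.057     ]), np.float64(0.19744383842633847), np.int64(10), 1070)
pred top [319.53409445 214.03115695]
[[[144.5 216.5  31.4]
  [317.5 212.5  15.6]
  [126.5 252.5  25.7]
  [129.5 213.5  31.4]
  [332.5 216.5  27. ]
  [137.5 236.5  31.4]
  [334.5 180.5  31.4]
  [ 78.5 232.5  27.9]
  [524.5 223.5  31.4]
  [303.5 181.5  31.4]
  [306.5 256.5  24.6]
  [332.5 201.5  31.4]
  [ 68.5 268.5  22.1]
  [164.5 230.5  22.4]
  [301.5 211.5  22.3]
  [ 84.5 253.5  22.4]
  [387.5 225.5  23.2]
  [356.5 274.5  20.8]
  [538.5  69.5  25.8]
  [134.5 347.5  18.5]
  [569.5 265.5  23.5]
  [ 74.5 212.5  22.2]
  [230.5 139.5  21.2]
  [602.5  95.5  28. ]
  [185.5 260.5  31.4]
  [116.5 239.5  14.5]
  [581.5 305.5  16.9]
  [379.5 141.5  29. ]
  [237.5 325.5  21.2]
  [617.5  31.5  20.2]
  [109.5 254.5  16.9]
  [219.5 244.5  18.1]
  [609.5 246.5  17.7]
  [ 92.5 268.5  16.8]]]
```

Run:
```python
from h import *
im=cv2.imread('pics/w11.png')[:,:,::-1].copy();c=dict(np.load('w11.npz'))
for s in((320,165),(320,180)): print(flange(im,c,s,.078,.086,lambda p:p[:,1]>205,.057))
g=cv2.GaussianBlur(cv2.cvtColor(im,cv2.COLOR_RGB2GRAY),(3,3),0).astype(int)
print('col v180-245',g[180:246,318].tolist());print('row u285-355',g[208,285:356].tolist())
```

```text
(array([0.48788516, 0.27975801, 0.057     ]), np.float64(0.0002950080467971801), np.int64(168), 168)
(array([0.48788516, 0.27975801, 0.057     ]), np.float64(0.0002950080467971801), np.int64(168), 168)
col v180-245 [236, 237, 238, 239, 240, 240, 241, 241, 242, 244, 247, 231, 196, 169, 140, 121, 129, 145, 158, 173, 204, 236, 247, 244, 244, 244, 244, 244, 244, 244, 244, 244, 244, 244, 244, 244, 244, 244, 244, 244, 244, 244, 244, 244, 244, 245, 246, 225, 187, 189, 223, 234, 229, 226, 221, 209, 195, 185, 177, 168, 179, 213, 233, 234, 233, 233]
row u285-355 [232, 233, 235, 236, 237, 239, 240, 240, 241, 243, 243, 243, 244, 245, 245, 246, 246, 235, 209, 193, 201, 220, 236, 243, 244, 243, 243, 243, 243, 243, 243, 243, 244, 244, 244, 245, 246, 247, 239, 212, 182, 172, 174, 174, 175, 174, 169, 157, 143, 132, 134, 155, 174, 177, 175, 175, 174, 173, 173, 171, 170, 169, 168, 167, 165, 172, 191, 204, 202, 197, 191]
```

Run:
```python
from h import *
c=dict(np.load('w11.npz'))
a=plane(c,318.5,193.5,.136);b=plane(c,318.5,228.7,.145);print((a+b)/2,np.linalg.norm((a-b)[:2]))
# plan small
o=robot.get_obs()['tool_pos'];t=np.array([.5449+.0014,.0587-.0012,.065]);print(o,(t-o)/.5)
```

```text
[0.48687781 0.27917372 0.1405    ] 0.029827226691033205
[0.48852623 0.27867261 0.20793946] [ 0.11554754 -0.44234521 -0.28587892]
```

>>> arm_command:
  targets:
    - [0.02,-0.08,0,0]
    - [0.04,-0.16,0,0]
    - [0.06,-0.24,0,0]
    - [0.08,-0.32,0,0]
    - [0.1,-0.4,0,0]
    - [0.116,-0.442,-0.04,0]
    - [0.116,-0.442,-0.12,0]
    - [0.116,-0.442,-0.2,0]
  claw: 0.57

```text
time: 19.13
tool_pos: [0.5489, 0.0559, 0.1097]
ee_rot: [3.14, 0.005, 2.885]
wrist_force: [1.4, 0.1, -0.5]
width: 0.0404
finger_force: 0.0
```

>>> arm_command:
  targets:
    - [0,0,-0.05,0]
    - [0,0,-0.08,0]
    - [0,0,-0.085,0]
    - [0,0,-0.085,0]
    - [0,0,-0.085,0]
    - [0,0,-0.085,0]

```text
time: 19.63
tool_pos: [0.5484, 0.0579, 0.0687]
ee_rot: [3.141, 0.004, 2.889]
wrist_force: [1.1, 0.0, 0.5]
width: 0.0403
finger_force: 0.0
```

```bash
cat >> h.py <<'E'
def tops(im,c,z,box=(250,150,390,300)):
    hsv=cv2.cvtColor(im,cv2.COLOR_RGB2HSV);m=((hsv[:,:,1]<75)&(hsv[:,:,2]>90)).astype(np.uint8)
    x0,y0,x1,y1=box;r=[]
    for ct in cv2.findContours(m[y0:y1,x0:x1].copy(),cv2.RETR_EXTERNAL,cv2.CHAIN_APPROX_NONE)[0]:
        if cv2.contourArea(ct)>40:
            x,y,w,h=cv2.boundingRect(ct);r.append((x+x0,y+y0,w,h,plane(c,x+x0+w/2-.5,y+y0+h/2-.5,z).round(4)))
    return r
E
python3 - <<'E'
from h import *
for k in range(6): im,c=snap('wrist','w12')
o=robot.get_obs(); print(o['tool_pos'],o['width']); np.savez('w12',**c)
print(proj(c,[.5449,.0587,.032]));print(*tops(im,c,.03),sep='\n')
E
```

```text
[0.54736217 0.05791174 0.06735991] 0.04071181958870976
[318.18438692 220.07298379]
(353, 227, 37, 64, array([0.588, 0.092, 0.03 ]))
(250, 227, 36, 64, array([0.5668, 0.0104, 0.03  ]))
(308, 204, 23, 26, array([0.5428, 0.0599, 0.03  ]))
(268, 150, 34, 17, array([0.4924, 0.0464, 0.03  ]))
```

>>> arm_command:
  targets:
    - [-0.003,0.001,-0.01,0]
    - [-0.003,0.001,-0.03,0]
    - [-0.003,0.001,-0.05,0]
    - [-0.003,0.001,-0.07,0]
    - [-0.003,0.001,-0.08,0]
    - [-0.003,0.001,-0.085,0]
    - [-0.003,0.001,-0.085,0]
    - [-0.003,0.001,-0.085,0]

```text
time: 20.6
tool_pos: [0.5455, 0.0584, 0.024]
ee_rot: [3.142, -0.0, 2.889]
wrist_force: [0.4, 0.8, 0.8]
width: 0.0405
finger_force: 0.0
```

>>> arm_command:
  targets:
    - [0,0,-0.01,0]
    - [0,0,-0.01,0]
    - [0,0,-0.01,0]
    - [0,0,-0.01,0]
    - [0,0,-0.01,0]

```text
time: 21.02
tool_pos: [0.5456, 0.0583, 0.0193]
ee_rot: [3.141, 0.0, 2.889]
wrist_force: [0.8, 0.4, -0.3]
width: 0.0405
finger_force: 0.0
```

>>> arm_command:
  targets:
    - [0,0,-0.003,0]
    - [0,0,-0.003,0]
    - [0,0,-0.003,0]

```text
time: 21.27
tool_pos: [0.5453, 0.0583, 0.0175]
ee_rot: [3.142, -0.0, 2.889]
wrist_force: [-0.0, 0.8, 0.2]
width: 0.0405
finger_force: 0.0
```

>>> arm_command:
  targets:
    - [0,0,0,0]
    - [0,0,0,0]
    - [0,0,0,0]
    - [0,0,0,0]
    - [0,0,0,0]
    - [0,0,0,0]
    - [0,0,0,0]
  claw: 1

```text
time: 21.85
tool_pos: [0.5455, 0.0583, 0.0176]
ee_rot: [3.141, 0.0, 2.889]
wrist_force: [0.1, -0.4, -0.4]
width: 0.0168
finger_force: 30.0
```

>>> arm_command:
  targets:
    - [0,0,0.01,0]
    - [0,0,0.04,0]
    - [0,0,0.09,0]
    - [0,0,0.16,0]
    - [0,0,0.23,0]
    - [0,-0.01,0.31,0]
    - [0,-0.04,0.38,0]
    - [0,-0.09,0.44,0]

```text
time: 22.52
tool_pos: [0.5457, 0.0146, 0.2413]
ee_rot: [3.14, 0.003, 2.892]
wrist_force: [0.7, -0.5, -0.8]
width: 0.0166
finger_force: 30.0
```

>>> arm_command:
  targets:
    - [0,-0.07,0.01,0]
    - [0.01,-0.14,0.01,0]
    - [0.01,-0.21,0.01,0]
    - [0.02,-0.28,0.01,0]
    - [0.03,-0.35,0.01,0]
    - [0.03,-0.42,0.01,0]
    - [0.04,-0.49,0.01,0]
    - [0.04,-0.54,0.01,0]

```text
time: 23.18
tool_pos: [0.5653, -0.2596, 0.2424]
ee_rot: [-3.141, 0.0, 2.887]
wrist_force: [-0.2, -0.2, -0.1]
width: 0.0164
finger_force: 30.0
```

>>> arm_command:
  targets:
    - [0,-0.03,0,0]
    - [0,-0.04,0,0]
    - [0,-0.04,0,0]
    - [0,-0.04,0,0]

```text
time: 23.52
tool_pos: [0.5656, -0.2755, 0.2428]
ee_rot: [3.141, 0.0, 2.89]
wrist_force: [0.2, 0.2, -0.2]
width: 0.0164
finger_force: 30.0
```

Run:
```python
from h import *
for k in range(6): im,c=snap('wrist','w13')
o=robot.get_obs(); print(o['tool_pos'],o['width'],o['finger_force']); np.savez('w13',**c)
hsv=cv2.cvtColor(im,cv2.COLOR_RGB2HSV);m=((hsv[:,:,1]<75)&(hsv[:,:,2]>60)).astype(np.uint8)
n,l,st,ce=cv2.connectedComponentsWithStats(m)
for s,q in zip(st,ce):
    if s[4]>300: print(s,q.round(0))
print(proj(c,[.564,-.3,.15]))
g=cv2.GaussianBlur(cv2.cvtColor(im,cv2.COLOR_RGB2GRAY),(3,3),0).astype(int)
print('col',g[200:290,319].tolist());print('row',g[240,290:350].tolist())
```

```text
[ 0.56565275 -0.27554526  0.24295239] 0.016779278682473645 29.999945545569062
[     0      0    640    400 199733] [338. 181.]
[528  53  26  24 427] [541.  64.]
[487  76  27  19 355] [499.  85.]
[449  96  30  19 416] [464. 105.]
[    0   144   276   220 29134] [ 81. 257.]
[ 247  154   86  137 6871] [292. 209.]
[122 178  39  64 433] [147. 207.]
[334 227  28  64 935] [346. 255.]
[  449   241   191   124 14464] [549. 316.]
[ 283  293   72   64 2048] [322. 311.]
[142 336  48  20 651] [169. 348.]
[293.32384617 209.83553014]
col [190, 190, 191, 191, 195, 205, 215, 221, 227, 237, 244, 246, 247, 247, 245, 245, 245, 245, 244, 244, 245, 245, 245, 242, 213, 160, 133, 135, 131, 119, 115, 118, 121, 124, 129, 134, 138, 144, 151, 154, 153, 152, 152, 151, 151, 152, 152, 152, 152, 152, 159, 172, 177, 176, 176, 176, 176, 175, 166, 160, 184, 217, 228, 227, 227, 228, 227, 224, 221, 219, 217, 218, 222, 226, 229, 231, 229, 227, 226, 224, 220, 218, 219, 221, 225, 228, 230, 232, 234, 230]
row [115, 114, 114, 115, 115, 115, 115, 115, 115, 116, 117, 109, 75, 33, 18, 39, 83, 115, 123, 128, 135, 143, 149, 152, 153, 153, 153, 153, 153, 153, 153, 154, 153, 153, 152, 149, 144, 137, 127, 119, 115, 106, 75, 36, 19, 37, 79, 110, 117, 116, 115, 115, 115, 115, 116, 115, 115, 115, 116, 116]
```

>>> arm_command:
  targets:
    - [0.02,-0.01,0,0]
    - [0.06,-0.03,0,0]
    - [0.1,-0.05,0,0]
    - [0.13,-0.056,0,0]
    - [0.13,-0.056,0,0]
    - [0.13,-0.056,0,0]
    - [0.13,-0.056,0,0]
    - [0.13,-0.056,0,0]

```text
time: 24.48
tool_pos: [0.6298, -0.3042, 0.2433]
ee_rot: [-3.142, 0.0, 2.889]
wrist_force: [-0.7, 0.0, 1.2]
width: 0.0167
finger_force: 30.0
```

Run:
```python
from h import *
o=robot.get_obs()['tool_pos'];c=dict(np.load('w13.npz'));o3=np.array([.56565,-.27554,.24295])
for vn,zl in((229,.0034),(224.5,-.0096)):
  r=held(c,o3,318.9,vn,318.9,259.7,zl,.0114); print('held delta',r[0]-o3,r[1])
for k in range(6): im,c=snap('wrist','w14')
o=robot.get_obs(); print(o['tool_pos'],o['width']); np.savez('w14',**c)
print(proj(c,[.564,-.305,.15]))
u,v=proj(c,[.564,-.305,.15]).astype(int)
hsv=cv2.cvtColor(im,cv2.COLOR_RGB2HSV);m=((hsv[:,:,1]<75)&(hsv[:,:,2]>60)).astype(np.uint8)
m=cv2.morphologyEx(m,cv2.MORPH_OPEN,np.ones((3,3)));n,l,st,ce=cv2.connectedComponentsWithStats(m);print(st[l[v,u]],ce[l[v,u]])
for vm in(400,v+30,v): print(flange(im,c,(u,v),.122,.130,lambda p:p[:,1]>vm),flange(im,c,(u,v),.122,.130,lambda p:p[:,1]>vm,.043))
```

```text
held delta [0.00014526 0.00083417 0.0074    ] 0.017658193038401566
held delta [0.00073119 0.0006866  0.0009    ] 0.01644975000990526
[ 0.63013007 -0.30461049  0.24303433] 0.016410018061357456
[299.78394515 138.18895213]
[ 255   86   87   89 6048] [298.10251323 129.6385582 ]
(array([ 0.55721336, -0.30571157,  0.04250786]), np.float64(0.0002623592489446949), np.int64(249), 249) (array([ 0.5572405 , -0.30569706,  0.043     ]), np.float64(0.0005205735202290715), np.int64(249), 249)
(array([ 0.55717992, -0.3057268 ,  0.04249369]), np.float64(0.00025051895424452186), np.int64(209), 209) (array([ 0.55743342, -0.3057681 ,  0.043     ]), np.float64(0.00048153063812389485), np.int64(209), 209)
(array([ 0.55707709, -0.30565991,  0.04241972]), np.float64(0.0002516811434038861), np.int64(142), 142) (array([ 0.55778288, -0.30582741,  0.043     ]), np.float64(0.0003338558642463803), np.int64(142), 142)
```

>>> arm_command:
  targets:
    - [-0.03,0,0,0]
    - [-0.07,-0.002,0,0]
    - [-0.11,-0.004,0,0]
    - [-0.146,-0.004,-0.02,0]
    - [-0.146,-0.004,-0.06,0]
    - [-0.146,-0.004,-0.1,0]
    - [-0.146,-0.004,-0.126,0]
    - [-0.146,-0.004,-0.126,0]

```text
time: 25.45
tool_pos: [0.5557, -0.3056, 0.1755]
ee_rot: [3.139, -0.007, 2.889]
wrist_force: [-0.4, 0.5, -0.4]
width: 0.0168
finger_force: 30.0
```

>>> arm_command:
  targets:
    - [0,0,0,0]
    - [0,0,0,0]
    - [0,0,0,0]

```text
time: 25.7
tool_pos: [0.5583, -0.3071, 0.1813]
ee_rot: [-3.141, 0.003, 2.889]
wrist_force: [0.8, -0.2, -0.4]
width: 0.0167
finger_force: 30.0
```

Run:
```python
from h import *
for k in range(4): im,c=snap('wrist','w15')
o=robot.get_obs(); print(o['tool_pos'],o['width'],o['wrist_force']); np.savez('w15',**c)
u,v=proj(c,[.557-.025,-.3057,.145]).astype(int);print(u,v)
hsv=cv2.cvtColor(im,cv2.COLOR_RGB2HSV);m=((hsv[:,:,1]<75)&(hsv[:,:,2]>60)).astype(np.uint8)
m=cv2.morphologyEx(m,cv2.MORPH_OPEN,np.ones((3,3)));n,l,st,ce=cv2.connectedComponentsWithStats(m);print(st[l[v,u]])
for a,b in((160,220),(170,220),(180,220)): print(flange(im,c,(u,v),.122,.130,lambda p:(p[:,1]<a)|(p[:,1]>b),.043))
L=l==l[v,u]
for r in range(140,232,8): w=np.where(L[r])[0]; print(r,w.min(),w.max(),(w.min()+w.max())/2) if len(w) else 0
```

```text
[ 0.55787733 -0.30686784  0.18054103] 0.0166557783732027 [-0.74605189 -0.4609139   0.42429595]
311 191
[ 268  158  102  133 8915]
(array([ 0.55616146, -0.3061297 ,  0.043     ]), np.float64(0.0009193831407661585), np.int64(124), 141)
(array([ 0.55783077, -0.30650595,  0.043     ]), np.float64(0.0002724820052980685), np.int64(104), 104)
(array([ 0.55786623, -0.30652938,  0.043     ]), np.float64(0.0002669517563198588), np.int64(82), 82)
164 300 338 319.0
172 291 347 319.0
180 282 355 318.5
188 276 362 319.0
196 272 366 319.0
204 269 368 318.5
212 268 369 318.5
220 268 369 318.5
228 270 368 319.0
```

>>> arm_command:
  targets:
    - [-0.001,0,-0.01,0]
    - [-0.001,0,-0.022,0]
    - [-0.001,0,-0.032,0]
    - [-0.001,0,-0.037,0]
    - [-0.001,0,-0.037,0]
    - [-0.001,0,-0.037,0]
    - [-0.001,0,-0.037,0]
    - [-0.001,0,-0.037,0]

```text
time: 26.57
tool_pos: [0.5571, -0.3067, 0.1614]
ee_rot: [-3.142, 0.001, 2.889]
wrist_force: [-0.4, 0.2, -0.4]
width: 0.0167
finger_force: 30.0
```

>>> arm_command:
  targets:
    - [0,0,-0.001,0]
    - [0,0,-0.002,0]
    - [0,0,-0.003,0]
    - [0,0,-0.003,0]
    - [0,0,-0.003,0]
    - [0,0,-0.003,0]

```text
time: 27.07
tool_pos: [0.5569, -0.3067, 0.1596]
ee_rot: [3.142, -0.0, 2.889]
wrist_force: [-0.0, -0.1, 0.4]
width: 0.0171
finger_force: 30.0
```

Half a millimetre back in +x and down in small steps.

>>> arm_command:
  targets:
    - [0.001,0,0,0]
    - [0.001,0,-0.001,0]
    - [0.001,0,-0.001,0]
    - [0.001,0,-0.001,0]

```text
time: 27.4
tool_pos: [0.5575, -0.3067, 0.1592]
ee_rot: [3.142, 0.0, 2.889]
wrist_force: [-0.1, 0.5, -0.2]
width: 0.0165
finger_force: 30.0
```

>>> arm_command:
  targets:
    - [0,0,-0.001,0]
    - [0,0,-0.001,0]
    - [0,0,-0.001,0]
    - [0,0,-0.001,0]

```text
time: 27.73
tool_pos: [0.5576, -0.3067, 0.159]
ee_rot: [-3.142, 0.001, 2.889]
wrist_force: [-0.0, 0.3, 1.9]
width: 0.0164
finger_force: 30.0
```

>>> arm_command:
  targets:
    - [0,0,-0.001,0]
    - [0,0,-0.001,0]
    - [0,0,-0.001,0]

```text
time: 27.98
tool_pos: [0.5576, -0.3067, 0.1589]
ee_rot: [-3.141, 0.001, 2.889]
wrist_force: [-0.3, 0.5, 4.1]
width: 0.0166
finger_force: 30.0
```

>>> arm_command:
  targets:
    - [0,0,0.001,0]
    - [0,0,0.001,0]
    - [0,0,0.001,0]

```text
time: 28.23
tool_pos: [0.5576, -0.3067, 0.1589]
ee_rot: [-3.142, 0.001, 2.889]
wrist_force: [0.2, -0.1, 3.5]
width: 0.0169
finger_force: 30.0
```

>>> arm_command:
  targets:
    - [0,0,0,0]
    - [0,0,0,0]
    - [0,0,0,0]
    - [0,0,0,0]
    - [0,0,0,0]
  claw: 0.62

```text
time: 28.65
tool_pos: [0.5572, -0.3065, 0.1578]
ee_rot: [3.141, -0.001, 2.889]
wrist_force: [0.4, -0.5, -1.1]
width: 0.0358
finger_force: 0.0
```

>>> arm_command:
  targets:
    - [0,0,0.01,0]
    - [0,0,0.04,0]
    - [0,0,0.08,0]
    - [0,0,0.12,0]
    - [0,0,0.16,0]
    - [0,0,0.18,0]
    - [0,0,0.18,0]
    - [0,0,0.18,0]

```text
time: 29.32
tool_pos: [0.5576, -0.3068, 0.2489]
ee_rot: [-3.141, 0.001, 2.889]
wrist_force: [0.6, 1.4, -1.0]
width: 0.036
finger_force: 0.0
```

Run:
```python
from h import *
for k in range(6): im,c=snap('wrist','w16')
o=robot.get_obs(); print(o['tool_pos'],o['width']); np.savez('w16',**c)
u,v=proj(c,[.557,-.3065,.172]).astype(int);print(u,v)
print(flange(im,c,(u,v-20),.122,.130,lambda p:(p[:,1]<v-35)|(p[:,1]>v+20),.043))
g=cv2.GaussianBlur(cv2.cvtColor(im,cv2.COLOR_RGB2GRAY),(3,3),0).astype(int)
print(v-25,g[v-25:v+25,u].tolist());print(u-25,g[v-2,u-25:u+25].tolist())
```

```text
[ 0.5570441  -0.3064068   0.24707522] 0.03585272557583813
317 210
(array([ 0.55606545, -0.30594254,  0.043     ]), np.float64(0.0005705915278000212), np.int64(113), 113)
185 [235, 237, 238, 240, 241, 242, 243, 243, 244, 245, 247, 248, 218, 167, 143, 130, 130, 148, 171, 207, 240, 249, 247, 246, 246, 246, 246, 246, 246, 246, 246, 246, 247, 239, 216, 211, 230, 239, 235, 232, 229, 226, 221, 214, 206, 208, 227, 243, 245, 243]
292 [234, 238, 240, 241, 242, 244, 245, 246, 247, 247, 247, 248, 248, 248, 249, 250, 247, 228, 202, 203, 226, 243, 248, 247, 246, 246, 246, 246, 246, 246, 247, 248, 247, 229, 185, 143, 141, 165, 179, 183, 192, 197, 188, 176, 177, 193, 212, 220, 217, 213]
```

Run:
```python
from h import *
c=dict(np.load('w16.npz'));a=plane(c,318.8,200.5,.162);b=plane(c,318.8,219.7,.170);print('small',(a+b)/2,np.linalg.norm((a-b)[:2]))
for n,pts in(('side',[('large',(.4885,.2795,.149),1),('tall',(.5125,-.067,.054),1),('small',(.5575,-.306,.173),1)]),('scene',[('large',(.4885,.2795,.149),1),('tall',(.5125,-.067,.054),1)])):
    im,c=snap(n,n+'F');i0=cv2.imread('pics/'+n+'0.png')[:,:,::-1]
    hsv=cv2.cvtColor(im,cv2.COLOR_RGB2HSV);m=(hsv[:,:,1]<85)
    for k,p,_ in pts:
        u,v=proj(c,np.array(p)).round().astype(int);print(n,k,u,v)
        for r in range(v-4,v+22,2): print('',''.join('#' if x else '.' for x in m[r,u-16:u+17]))
```

```text
small [ 0.55815006 -0.30595204  0.166     ] 0.016397374116797474
side large 281 141
 .................................
 .................................
 ............########.............
 ...........##########............
 ...........##########............
 ............#######..............
 ..............#####..............
 .........#################.......
 ......#######################....
 ....###########################..
 ..###############################
 #################################
 #################################
side tall 310 238
 ....######.......................
 ...########......................
 ..##########.######..............
 ..##################.............
 ...#################.............
 ............########.............
 ............########.............
 .............######..............
 .............#######.............
 ............#########............
 ............#########............
 ..............#####..............
 .................................
side small 357 265
 .................................
 ..............###................
[... 634 characters left out ...]
############....
 ###############################..
 #################################
 #################################
 #################################
 #################################
 #################################
scene tall 303 196
 .................................
 ..............####...............
 .............######..............
 ............#######..............
 .............######..............
 ..............#####..............
 ..............#####..............
 .............#######.............
 ..............#####..............
 .................................
 .................................
 .................................
 ....#######......................
```

All three knobs stand where they should, and the arm is clear of everything.

```bash
python3 -c "from bench import robot;print(robot.close_job())"
```

```text
the job is handed in; nothing more can be done
None
```

I handed the job in at about 30 s of the 69 s: the tall knob stands on the cork pad, the large knob on the wide jar's crown and the small one on the narrow jar's crown, each upright in the last camera checks; the judge returned no verdict.

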